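Clamp a sample cup in the seed tumbler

ROBOT

A 7-joint arm with a two-finger parallel gripper is mounted at the origin on the work surface. World frame = base frame: x ahead of the robot, y to its left, z up, the work surface at z = 0. Lengths are in m, angles in rad, forces in N, time in s.
With the tool pointing down it reaches from about 0.4 to 0.85 m from the base axis. Payload 10.4 kg.
Tool frame: the origin (TCP) lies on the centre line of the jaws, within the pads' length; the fingertips stand r.tip_extent ahead of it and the grasp point (between the pads) lies 3 mm ahead of it (r.tip_extent is the distance from the TCP to the fingertips, in m); z points along the fingers, y is the direction in which the jaws open and shut (so a half turn about z gives the same grasp; the last joint's range is limited). The gripper opens to 87 mm and grips with 3 to 60 N. Pads are 19 mm wide; open, the fingers measure 117 mm over their backs; the gripper's body (75 mm by 190 mm) begins 51 mm behind the grasp point.
Start: joints at [-1.18, 0.332, -0.065, 1.46, 0.022, 1.35, -0.088], TCP at [0.251, 0.572, 0.245] pointing down, gripper open.
Joint ranges: [-2.6, 2.6], [-0.5, 2.12], [-1.47, 1.34], [0.16, 2.42], [-1.27, 4.41], [0.06, 2.06], [-2.6, 2.6]. Speed limits (rad/s): [2.22, 2.22, 2.79, 2.79, 3.14, 3.14, 3.14].

INTERFACE

Orientations are given as a unit quaternion [x, y, z, w].
In Python, from bench import r gives the robot as it stands. The module is installed in compiled form; this text tells all that it offers.
- The arm moves only by the shell command python3 -m jog 'ROWS' [FORCE]. ROWS is JSON, a list of rows, each a list of 5 numbers: the shift along the tool's x, y, z in cm, then the turn about the tool's z in rad, then the closure, from 0 (fully open) to 1 (shut). A call has exactly 10 rows; each row shifts and turns the pose as measured when the row begins, along the tool's axes as they then stand; what a row does not reach is not made up. A row lasts 1/10 s, in which the tool goes at most 50 mm and 8.59 degrees, less where a joint would pass 70% of its speed; a pose out of reach is approached as far as the arm can. A call with a gripper value outside its range is refused whole. The fingers move at their own pace and stop on an object; FORCE is the grip in N (left out, the last holds). Time passes only in rows, so rows that do not move let the fingers close, or fill a call up. It gives the time, the measured TCP pose, the force and the opening at its end, in the units of the state.
- r.read_state(): the state, without advancing time (a new reading comes with each control period).
- r.camera(name): name is "side" or "top" or "wrist"; returns a dict with "pixels" (384x512x3 uint8, red, green, blue), "fx", "fy", "cx", "cy" (pixels), "k1" (the pictures are not rectified: a ray, as slopes to the right and down, at radius r is drawn at 1 + k1 r^2 times it, then the intrinsics apply), "camera_from_world" (4x4, takes a point from world to camera coordinates). Camera axes: x right, y up, looking along -z (the intrinsics and any distortion apply to the point x, -y, -z); pixel columns grow to the right and rows downward; lengths in m; the calibration is good to about 2 mm. A picture is of the moment at which its call begins. There is no depth.
- r.close_job(): hands the job in, once; it reports no verdict.
The state is a dict: "time": time; "joint_positions": joint angles; "joint_vel": joint speeds; "joint_torque": joint torques, N m; "ee_pos": TCP position; "eef_rot": TCP orientation; "ft_force": force on the tool from outside, world axes, zero at the start; "torque": the same for the moment, N m; "width": finger opening in m.
Only numpy, scipy, OpenCV 4.12 (cv2) and the standard library are available. Lean on these libraries where they do the work, as an engineer would, in place of code of your own. Each camera call takes 0.05 s, during which the arm holds its last target. There are 200 camera calls.

TASK

Take the top sample cup off the nest and press it, foot first, into the spring jaws of the tilted tumbler head until they have snapped round its foot and it sits fully home on the seat, then let go. Press firmly but do not ram it, and do not disturb the other things on the bench.

Things in the scene. Friction and masses are not known exactly. Their poses are not given: they have to be found in the camera images.
- cup_collar (a point): Loose steel sample cup, round, 66 mm tall, about 160 g, the top one of the nest. This point is on its axis, half-way up its straight open collar (60 mm outer diameter, 2 mm wall, 28 mm tall), so 52 mm above the cup's underside and 14 mm below its rim. z is the cup's axis, towards its mouth. Grip it across the collar.
- cup_foot (a point): Centre of the underside of the same cup; z as above. From below: foot bevelled out from 32 mm diameter at the underside to 44 mm at 10 mm height, 44 mm up to 12 mm, then a groove of 36 mm diameter at 16 to 19 mm, a body of 51 mm diameter from 24 to 38 mm, then the collar.
- nest_rim (a point): Nest: a fixed rack, 92 mm wide, in which a like lower cup is clamped. The point is the centre of that cup's rim, 74 mm above the bench; the loose cup's collar rests on it. Both collars have one diameter: fingers reaching below the rim squeeze both. Two sprung rubber pads pinch the loose cup's body, so it takes about 10 to 20 N to pull up, and is clear after 40 mm.
- tumbler: Seed tumbler, a fixed white bench machine, 150 by 150 mm, bearing the round aluminium clamp head (92 mm across) that leans 25 degrees (0.436 rad) from vertical towards its front. Origin: under its middle, on the bench; x points from its front to its back, y is level, z up.
- seat (a point): Centre of the seat, the flat top of the clamp head, about 118 mm above the bench. z is the head's axis, square to the seat, pointing out of it (leaning 25 degrees towards the machine's front); y is level. The cup is home when its underside lies on the seat with its axis on this one. The point moves as the head sinks.
- head (a joint): How far the cushioned head has sunk along its axis: 0 (up) to 0.012 m (stop). It starts to sink at about 4 N and reaches the stop at about 13 N (a little more if pushed fast), so it gives way under the cup before and while the jaws open; it comes back up when let go.
- jaw_l (a joint): Opening of the spring jaw at the seat's +y side, 0 (shut) to 0.008 m. Two black jaws with steel noses slide on the head along its y; they stand up to 20 mm over the seat and out to 42 mm from its axis. The foot spreads each by about 4 mm, then they snap shut to about 1 mm, over the foot and into the groove.
- jaw_r (a joint): The same for the jaw at the -y side. Pushing the cup through both jaws takes roughly 9 to 16 N, with the head sunk most of its way; the push drops as they snap, then rises again, steeply once the cup is home and the head is on its stop. Pushing to 25 N does no harm.
- jar_a: Bystander: small amber jar with a dark lid, 52 mm wide, 75 mm tall; origin under its middle.
- jar_b: Bystander: larger amber jar with a dark lid, 64 mm wide, 100 mm tall; origin under its middle.
- tin: Bystander: plain steel tin, 60 mm wide, 60 mm tall, without collar or groove; origin under its middle.
- carton: Bystander: small cardboard box, 70 by 50 by 90 mm; origin under its middle.
- roll: Bystander: roll of white label paper lying flat, 72 mm wide, 26 mm tall; origin under its middle.
- scoop: Bystander: spoon with a wooden handle, lying on the bench.
- brush: Bystander: flat brush with a wooden handle, lying on the bench.
Not all that is in view belongs to the job. Leave any green or turquoise look-alike of the part that bears cup_collar alone.

How it is judged:
On the way:
1. the cup has been lifted clear of the nest (z of cup_foot in the frame of nest_rim above 0.01 m), for 0.2 s.
At the end, for the whole second after the job is handed in: The cup stands in the spring jaws with its underside on the seat (within 3 mm in height, 5 mm overall), its axis within 0.08 rad of the head's axis, at rest and released (z of cup_foot in the frame of seat between -0.003 and 0.003 m and distance between cup_foot and seat below 0.005 m and angle between the z axis of cup_collar and the z axis of seat, either way round below 0.08 rad and linear speed of cup below 0.02 m/s); the robot touches nothing.
It fails at once if the cup is rammed: more than 120 N between cup and clamp head or jaws (contact force between cup and tumbler above 120 N).
It fails at once if a jar, the tin, the carton, the roll, the spoon or the brush is shoved more than 20 mm (distance of any of jar_a, jar_b, tin, carton, roll, scoop, brush from where it was at the start of the episode above 0.02 m).
It also fails if it takes over 42 s, if anything falls off the work surface, if the arm or the gripper's body presses on something with over 40 N, if the wrist force passes 120 N, or if a joint passes its speed limit or range.

## Working session

There is one attempt and no reset: what is moved stays moved. The work goes in short steps, Python scripts to look and compute and a shell command to move; the robot and the scene stay as the last step left them, time stands still between calls to the robot, and variables do not carry over. Pictures are saved under pics/ and viewed, about 8 in all and at most 12, crops included, and the job is handed in when it is done.

```bash
mkdir -p pics; python3 - <<'E'
from bench import r
import cv2,numpy as np
s=r.read_state();print({k:np.round(v,3).tolist() for k,v in s.items()},r.tip_extent)
ims=[]
for n in("side","top"):
    c=r.camera(n);np.save(n+'.npy',c,allow_pickle=True);print(n,c['fx'],c['cx'],c['cy'],c['k1'],np.round(c['camera_from_world'],3).tolist())
    cv2.imwrite(f'pics/{n}0.png',cv2.resize(c['pixels'][:,:,::-1],(800,600),interpolation=cv2.INTER_CUBIC))
E
```

```text
{'time': 0.0, 'joint_positions': [-1.18, 0.333, -0.065, 1.461, 0.022, 1.35, -0.089], 'joint_vel': [0.0, 0.0, -0.001, 0.0, -0.0, -0.001, 0.001], 'joint_torque': [0.0, -62.324, 0.025, -38.991, -0.061, 0.04, 0.0], 'ee_pos': [0.251, 0.572, 0.244], 'eef_rot': [0.205, 0.979, -0.001, -0.0], 'ft_force': [-0.303, 0.483, 0.08], 'torque': [0.041, -0.027, -0.022], 'width': 0.087} 0.022
side 424.94403460708236 255.39932877492183 193.34639255735772 -0.07011020166608929 [[0.932, -0.362, 0.024, -0.534], [0.178, 0.514, 0.839, -0.2], [-0.316, -0.778, 0.543, -1.213], [0.0, 0.0, 0.0, 1.0]]
top 363.6826815687723 250.8122256977129 187.06819712109194 -0.04973223409412922 [[0.008, -1.0, 0.002, -0.013], [0.981, 0.008, 0.192, -0.581], [-0.192, 0.001, 0.981, -1.239], [0.0, 0.0, 0.0, 1.0]]
```

View pics/side0.png

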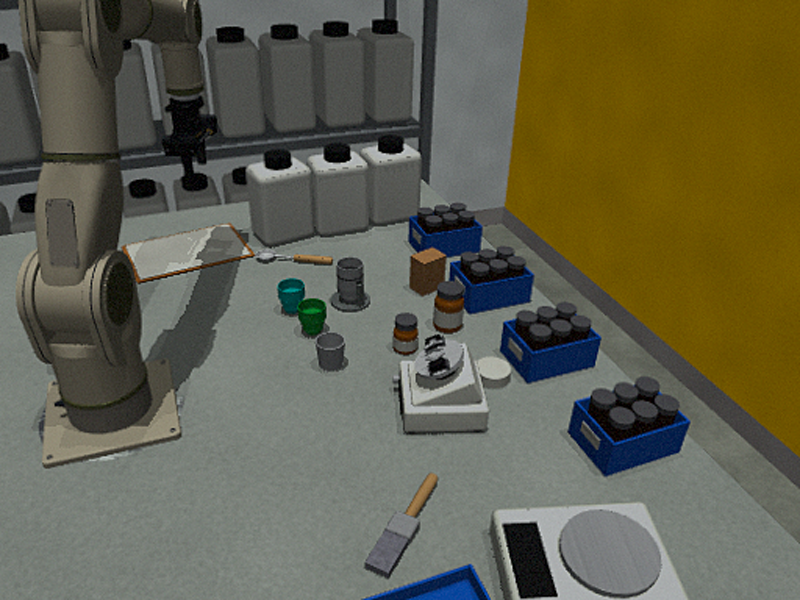

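View pics/top0.png

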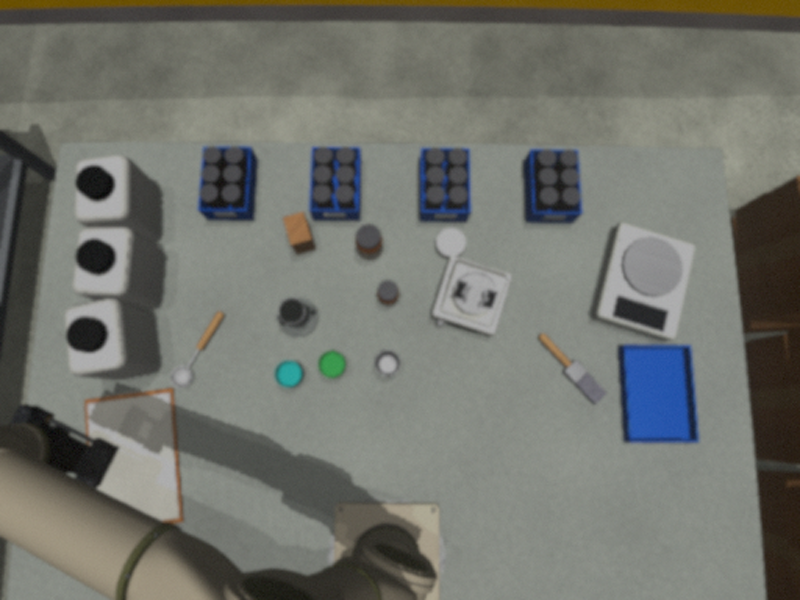

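Candidates for the cup: the tall steel stack at side (350,283) / top (293,315), the plain steel tin at side (330,350), and the turquoise and green cups at side (291,295) and (312,317). The stack fits: steel, two collars, standing in a nest. I'll confirm it in enlarged crops together with the tumbler.

```bash
cat > h.py <<'E'
import numpy as np,cv2
from scipy.optimize import least_squares
def load(n): return np.load(n+'.npy',allow_pickle=True).item()
def proj(c,P):
    P=np.atleast_2d(P);q=P@c['camera_from_world'][:3,:3].T+c['camera_from_world'][:3,3]
    u=q[:,0]/-q[:,2];v=-q[:,1]/-q[:,2];d=1+c['k1']*(u*u+v*v)
    return np.stack([c['fx']*u*d+c['cx'],c['fy']*v*d+c['cy']],1)
def tri(obs): # [(cam,px)], raw pixels
    f=lambda p:np.concatenate([(proj(c,p)[0]-x) for c,x in obs])
    s=least_squares(f,[.5,0,.1]);return s.x,np.abs(s.fun).max()
def onplane(c,px,z):
    return least_squares(lambda p:proj(c,[p[0],p[1],z])[0]-px,[.5,0]).x
def crop(c,x,y,w,h,k,fn):
    cv2.imwrite(fn,cv2.resize(c['pixels'][y:y+h,x:x+w,::-1],None,fx=k,fy=k,interpolation=cv2.INTER_CUBIC))
E
python3 - <<'E'
from h import *
import cv2
s=load('side');t=load('top')
a=cv2.resize(s['pixels'][155:205,195:265,::-1],None,fx=8,fy=8,interpolation=2)[:, :400]
A=lambda c,x,y,w,h:cv2.resize(c['pixels'][y:y+h,x:x+w,::-1],(400,300),interpolation=2)
g=np.vstack([np.hstack([A(s,200,155,64,48),A(s,246,205,80,60)]),np.hstack([A(t,168,180,48,36),A(t,268,158,64,48)])])
cv2.imwrite('pics/crop1.png',g)
E
```

```text
(no output)
```

View pics/crop1.png

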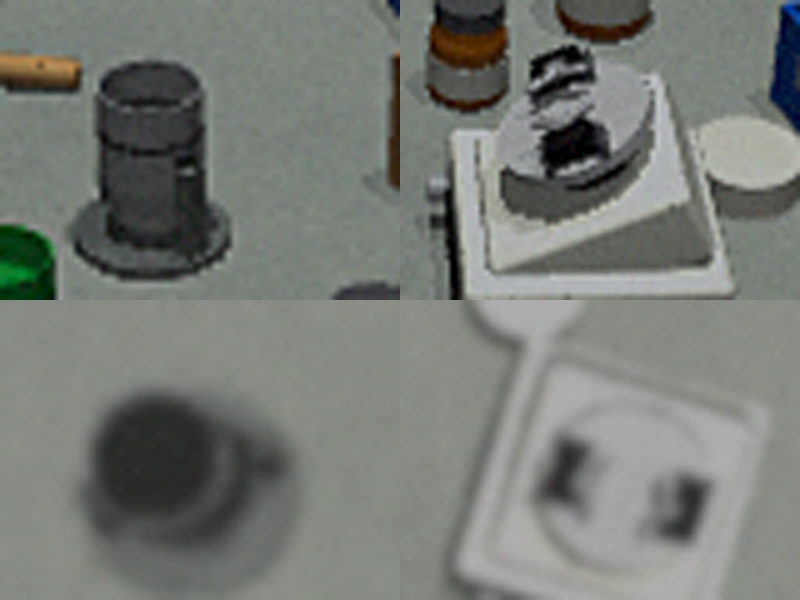

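```bash
python3 - <<'E'
from h import *
s=load('side');t=load('top')
print('rim',tri([(s,(224,168.2)),(t,(186.8,198.4))]),onplane(s,(224,168.2),.102),onplane(t,(186.8,198.4),.102))
print('seat',tri([(s,(263.5+9.8,224.2)),(t,(303.5,187.6))]),onplane(t,(303.5,187.6),.118),onplane(s,(273.3,224.2),.118))
a=onplane(t,(268+163/6.25,158+168/6.25),.13);b=onplane(t,(268+283/6.25,158+208/6.25),.13);d=a-b
print('yaw',np.degrees(np.arctan2(-d[0],d[1])),(a+b)/2)
from scipy.spatial.transform import Rotation as R
from bench import r
st=r.read_state();print(R.from_quat(st['eef_rot']).as_matrix().round(3))
E
```

```text
rim (array([0.53227636, 0.21012737, 0.10159985]), np.float64(0.27288687789186383)) [0.53306271 0.20942763] [0.53130569 0.21023828]
seat (array([ 0.55797187, -0.1822385 ,  0.13112402]), np.float64(2.529751459630205)) [ 0.5691863  -0.18682415] [ 0.55902286 -0.1663976 ]
yaw -18.386959520683902 [ 0.56522383 -0.18558207]
[[-0.916  0.402 -0.   ]
 [ 0.402  0.916 -0.001]
 [-0.    -0.001 -1.   ]]
```

Confirmed: the stack with two collars in its round rack (crop top-left, rim at px (150,83)) is the nest, triangulated rim z = 0.1016, matching 74+28 mm. The tumbler front faces the robot, yaw about −18°.

```bash
python3 -m jog '[[-4,-2.2,0,0,0],[-4,-2.2,0,0,0],[-4,-2.2,0,0,0],[-4,-2.2,0,0,0],[-4,-2.2,0,0,0],[-4,-2.2,0,0,0],[-4,-2.2,0,0,0],[-4,-2.2,0,0,0],[-3,-1.6,0,0,0],[0,0,0,-0.093,0]]' 60
python3 - <<'E'
from bench import r
from h import *
c=r.camera('wrist');np.save('w1.npy',c,allow_pickle=True);s=r.read_state()
print(s['ee_pos'],s['eef_rot'],s['ft_force'],c['camera_from_world'].round(3).tolist(),c['fx'],c['k1'])
P=s['ee_pos'];print(proj(c,[P,[.532,.21,.102],[.566,-.186,.118]]))
crop(c,0,0,512,384,1.5,'pics/w1.png')
E
```

```text
time: 1.1
ee_pos: [0.5008, 0.2421, 0.2392]
eef_rot: [0.158, 0.987, -0.003, -0.002]
ft_force: [-0.1, 0.4, -0.7]
width: 0.0867
[0.49951067 0.24414734 0.23913302] [ 0.15244185  0.98830355 -0.00313033 -0.00278841] [-0.81001264  0.6179524   1.00169475] [[0.31, 0.951, -0.008, -0.383], [-0.911, 0.295, -0.289, 0.418], [-0.273, 0.097, 0.957, -0.274], [0.0, 0.0, 0.0, 1.0]] 299.73537709106927 0.018150902745652765
[[ 257.44428567  256.2165297 ]
 [ 234.00345719  225.1739098 ]
 [-103.81667171  363.98432946]]
```

View pics/w1.png

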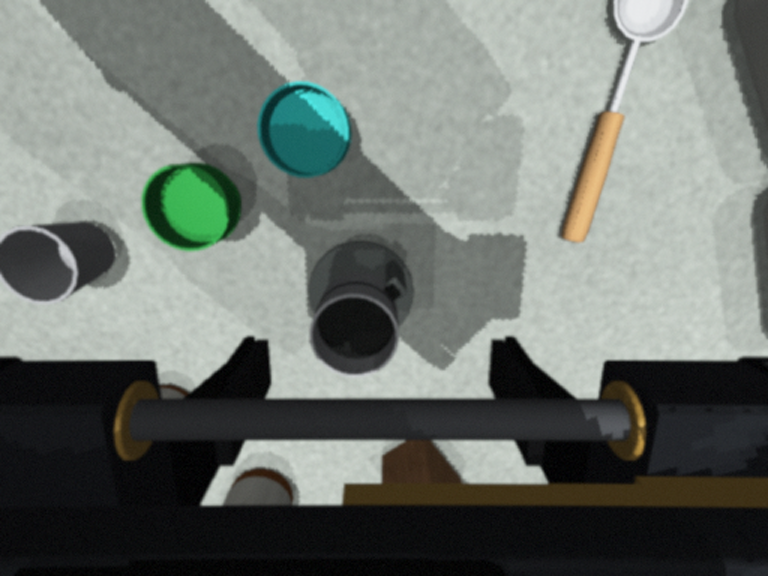

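The wrist picture shows the nested cup's rim at (355,331), i.e. raw (236.6, 220.6). The green (192,206) and turquoise (304,130) cups and the tin (38,262) are clear of the fingers.

```bash
python3 - <<'E'
from bench import r
from h import *
from scipy.spatial.transform import Rotation as R
c=load('w1');p=onplane(c,(236.6,220.6),.102);print(p)
s=r.read_state();M=R.from_quat(s['eef_rot']).as_matrix();print(M.round(4).tolist())
for q in(p,[.532,.210],(p+[.532,.21])/2):print(q,(M.T@(np.array([*q,.0985])-s['ee_pos'])*100).round(2))
E
```

```text
[0.5281308  0.21408463]
[[-0.9535, 0.3013, -0.0065], [0.3013, 0.9535, -0.0053], [0.0046, -0.007, -1.0]]
[0.5281308  0.21408463] [-3.7  -1.91 14.06]
[0.532, 0.21] [-4.19 -2.18 14.06]
[0.5300654  0.21204231] [-3.94 -2.04 14.06]
```

```bash
python3 -m jog '[[-2,-1,0,0,0],[-2,-1,2,0,0],[0,0,2.5,0,0],[0,0,2.5,0,0],[0,0,1,0,0],[0,0,0,0,0],[0,0,0,0,0],[0,0,0,0,0],[0,0,0,0,0],[0,0,0,0,0]]' 60
python3 - <<'E'
from bench import r
from h import *
c=r.camera('wrist');np.save('w2.npy',c,allow_pickle=True);s=r.read_state()
print(s['ee_pos'],s['eef_rot'],s['ft_force'])
P=s['ee_pos'];print(proj(c,[P,[.530,.212,.102],[.532,.21,.102]]))
crop(c,120,120,256,192,3,'pics/w2.png')
E
```

```text
time: 2.15
ee_pos: [0.5307, 0.2174, 0.1594]
eef_rot: [0.153, 0.988, -0.001, -0.002]
ft_force: [-0.5, -0.3, 0.3]
width: 0.0868
[0.53078492 0.2174569  0.15946181] [ 0.15305628  0.98821453 -0.00099049 -0.00219812] [ 0.28793849  0.83504935 -0.77859566]
[[254.608144   259.58509126]
 [246.74115352 219.65106008]
 [244.93335514 222.92434739]]
```

View pics/w2.png

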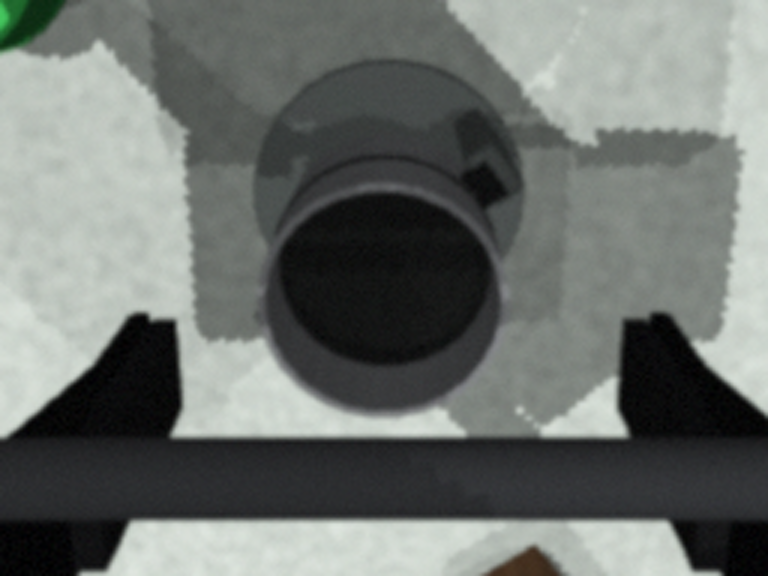

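The rim is centred at crop (382,298), raw (247.3,219.3), which agrees with (0.530,0.212). I'll descend now.

```bash
python3 -m jog '[[-0.1,-0.55,0,0,0],[0,0,2,0,0],[0,0,2,0,0],[0,0,1.3,0,0],[0,0,0.5,0,0],[0,0,0.2,0,0],[0,0,0,0,0],[0,0,0,0,0],[0,0,0,0,0],[0,0,0,0,0]]' 60
```

```text
time: 3.2
ee_pos: [0.5322, 0.2106, 0.1017]
eef_rot: [0.154, 0.988, 0.001, 0.0]
ft_force: [0.7, -0.3, -0.7]
width: 0.0871
```

```bash
python3 -m jog '[[0.25,0.05,0.2,0,0],[0,0,0.1,0,0],[0,0,0,0,0.4],[0,0,0,0,1],[0,0,0,0,1],[0,0,0,0,1],[0,0,0,0,1],[0,0,0,0,1],[0,0,0,0,1],[0,0,0,0,1]]' 55
```

```text
time: 4.2
ee_pos: [0.5303, 0.2126, 0.0991]
eef_rot: [0.153, 0.988, 0.001, 0.001]
ft_force: [0.2, 0.6, 0.4]
width: 0.0598
```

```bash
python3 -m jog '[[0,0,-0.5,0,1],[0,0,-0.5,0,1],[0,0,-0.5,0,1],[0,0,-0.5,0,1],[0,0,-0.3,0,1],[0,0,-0.1,0,1],[0,0,0,0,1],[0,0,0,0,1],[0,0,0,0,1],[0,0,0,0,1]]' 55
```

```text
time: 5.2
ee_pos: [0.5294, 0.2118, 0.1247]
eef_rot: [0.154, 0.988, 0.001, 0.0]
ft_force: [-0.2, 0.1, -2.3]
width: 0.0596
```

```bash
python3 -m jog '[[0,0,0.3,0,1],[0,0,0.1,0,1],[0.5,0,0,0,1],[0.5,0,0,0,1],[0.4,0,0,0,1],[0.4,0,0,0,1],[0.4,0,0,0,1],[0.3,0,0,0,1],[0.2,0,0,0,1],[0,0,0,0,1]]' 20
python3 - <<'E'
from bench import r
from h import *
c=r.camera('wrist');np.save('w3.npy',c,allow_pickle=True)
s=r.camera('side');np.save('s3.npy',s,allow_pickle=True)
a=cv2.resize(s['pixels'][135:207,190:286,::-1],(800,600),interpolation=2)
cv2.imwrite('pics/s3.png',a);q=r.read_state();print(q['ee_pos'],q['ft_force'],q['torque'])
E
```

```text
time: 6.2
ee_pos: [0.5041, 0.2188, 0.1213]
eef_rot: [0.155, 0.988, 0.001, 0.003]
ft_force: [3.1, -2.1, -1.3]
width: 0.06
[0.50431812 0.21872774 0.12135273] [ 2.4013843  -1.90642864 -1.37271984] [-0.51984816 -0.68724946 -0.02621962]
```

View pics/s3.png

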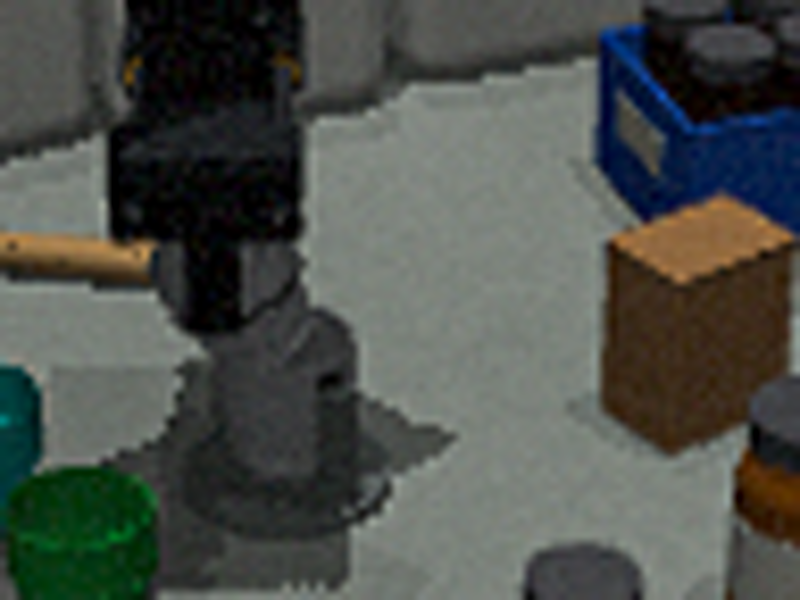

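The side view shows the cup hinging in the grip: collar leaning at (230,280), body leaning out of the nest at (280,310). I'll drag it a touch further, then grip hard and lift clear.

```bash
python3 -m jog '[[0.2,0,0,0,1],[0.15,0,0,0,1],[0,0,0,0,1],[-0.1,0,0,0,1],[-0.3,0,-1,0,1],[0,0,-2,0,1],[0,0,-3,0,1],[0,0,-3,0,1],[0,0,0,0,1],[0,0,0,0,1]]' 20
python3 - <<'E'
from bench import r
from h import *
from scipy.spatial.transform import Rotation as R
s=r.camera('side');np.save('s4.npy',s,allow_pickle=True)
a=cv2.resize(s['pixels'][110:182,190:286,::-1],(800,600),interpolation=2)
q=r.read_state();M=R.from_quat(q['eef_rot']).as_matrix();piv=q['ee_pos']+.003*M[:,2]
ax=-M[:,2]
pt=[]
for th in(0.30,0.436,0.57):
    d=-M[:,2]*np.cos(th)+M[:,0]*np.sin(th); foot=piv-.060*d
    pp=(proj(s,[foot,piv+.006*d])-[190,110])*800/96
    e1=np.cross(d,M[:,1]);b=np.linspace(0,2*np.pi,60)
    for rad,h,in((.016,0),(.0255,.031),(.03,.066)):
        C=foot+h*d+rad*(np.cos(b)[:,None]*e1+np.sin(b)[:,None]*M[:,1])
        if th==.436:
            for u in ((proj(s,C)-[190,110])*800/96): cv2.circle(a,(int(u[0]),int(u[1])),1,(0,0,255),-1)
    print(th,pp.round(0).tolist())
cv2.imwrite('pics/s4.png',a);print(q['ee_pos'],q['ft_force'],q['time'],M.round(3).tolist())
E
```

```text
time: 7.3
ee_pos: [0.5005, 0.2209, 0.2153]
eef_rot: [0.153, 0.988, 0.0, -0.002]
ft_force: [-0.4, 0.3, -3.6]
width: 0.0601
0.3 [[241.0, 372.0], [189.0, 233.0]]
0.436 [[259.0, 366.0], [187.0, 234.0]]
0.57 [[276.0, 357.0], [186.0, 235.0]]
[0.50073625 0.22097512 0.21543346] [ 0.55597609  0.42622699 -0.74503788] 7.35 [[-0.953, 0.303, -0.003], [0.303, 0.953, 0.001], [0.003, 0.001, -1.0]]
```

View pics/s4.png

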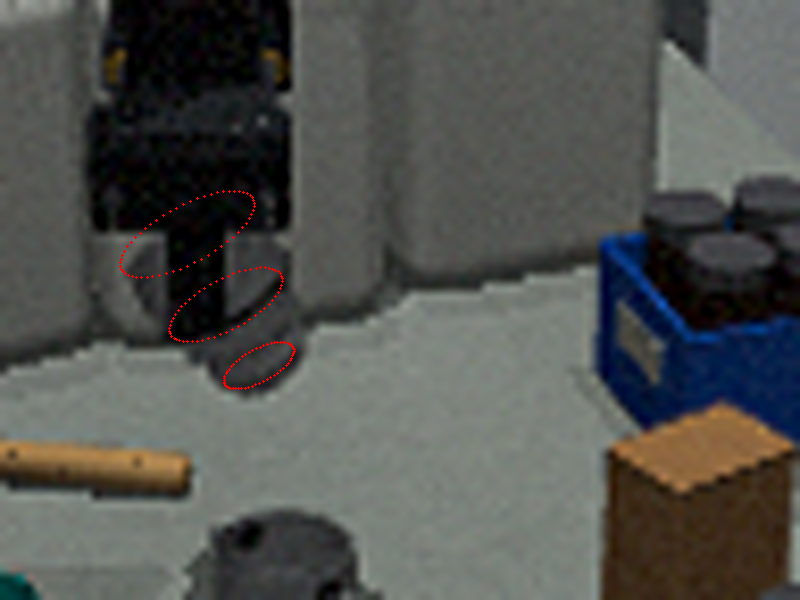

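```bash
python3 -m jog '[[-2,-3.2,-1,0,1],[-2.5,-4,-1,0,1],[-2.5,-4,0,0,1],[-2.5,-4,0,0,1],[-2.5,-4,0,0,1],[-2.5,-4,0,0,1],[-2.5,-4,0,0,1],[-2.5,-4,0,0,1],[-2.5,-3.5,0,0,1],[-1,-1,0,0,1]]' 40
python3 -m jog '[[-1,-1.5,0,0,1],[-0.5,-0.5,0,0,1],[0,0,0,0,1],[0,0,0,0,1],[0,0,0,0,1],[0,0,0,0,1],[0,0,0,0,1],[0,0,0,0,1],[0,0,0,0,1],[0,0,0,0,1]]' 40
cat > ov.py <<'E'
from h import *
from scipy.spatial.transform import Rotation as R
def pose(q): M=R.from_quat(q['eef_rot']).as_matrix();return M,np.array(q['ee_pos'])+.003*M[:,2]
def cupcurves(M,piv,th,dx=0,h=.060):
    d=-M[:,2]*np.cos(th)+M[:,0]*np.sin(th);foot=piv+dx*M[:,0]-h*d
    e=np.cross(d,M[:,1]);b=np.linspace(0,2*np.pi,80);return foot,d,[foot+k*d+a*(np.cos(b)[:,None]*e+np.sin(b)[:,None]*M[:,1]) for a,k in((.016,0),(.0255,.031),(.03,.038),(.03,.066))]
def draw(a,c,C,x0,y0,k,col=(0,0,255)):
    for u in (proj(c,C)-[x0,y0]+.5)*k-.5: cv2.circle(a,(int(round(u[0])),int(round(u[1]))),1,col,-1)
E
python3 - <<'E'
from bench import r
from ov import *
c=r.camera('wrist');np.save('w5.npy',c,allow_pickle=True)
s=r.camera('side');np.save('s5.npy',s,allow_pickle=True)
q=r.read_state();np.save('q5.npy',q,allow_pickle=True);M,piv=pose(q)
print(q['time'],q['ee_pos'],M.round(3).tolist(),q['width'])
a=cv2.resize(c['pixels'][:,:,::-1],(800,600),interpolation=2)
for C in cupcurves(M,piv,.436)[2][3:]: draw(a,c,C,0,0,800/512)
cv2.imwrite('pics/w5.png',a)
E
```

```text
time: 8.35
ee_pos: [0.6112, -0.1975, 0.2232]
eef_rot: [0.147, 0.989, -0.0, -0.011]
ft_force: [-0.8, -0.7, -1.1]
width: 0.0597
time: 9.35
ee_pos: [0.6189, -0.2182, 0.2183]
eef_rot: [0.146, 0.989, 0.001, -0.015]
ft_force: [0.4, -0.2, -1.8]
width: 0.0601
9.45 [ 0.61886131 -0.21834754  0.21823093] [[-0.957, 0.288, -0.029], [0.288, 0.958, 0.006], [0.029, -0.002, -1.0]] 0.05981720132823235
```

View pics/w5.png

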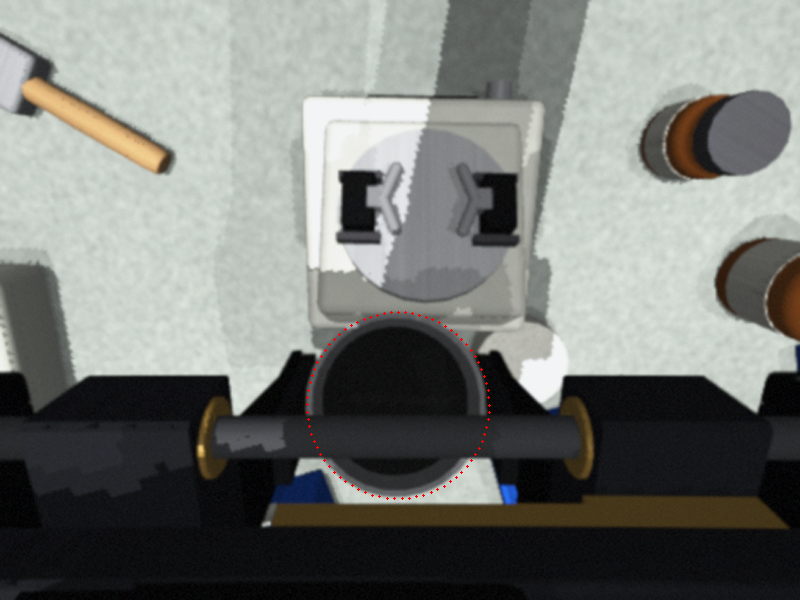

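The wrist view shows the open head squarely: seat disc x 342–514, y 128–300, jaws level at (358,207)/(497,208), cup rim circle centred (399,402) with radius about 88. Next I'll fit the seat pose and the cup's slip and tilt in the grip.

```bash
cat > seat.py <<'E'
from ov import *
c=load('w5');k=512/800
def seat(p,z=.118):
    y=p[2];X=np.array([np.cos(y),np.sin(y),0]);Y=np.array([-np.sin(y),np.cos(y),0])
    Z=-np.sin(.436)*X+np.cos(.436)*np.array([0,0,1]);return np.array([p[0],p[1],z]),np.cross(Y,Z),Y,Z
def circ(S,rad=.046,h=0):
    b=np.linspace(0,2*np.pi,200);return S[0]+h*S[3]+rad*(np.cos(b)[:,None]*S[1]+np.sin(b)[:,None]*S[2])
E
python3 - <<'E'
from seat import *
def f(p,z=.118):
    S=seat(p,z);u=proj(c,circ(S))/k
    a,b=proj(c,[S[0]+.04*S[2]+.02*S[3],S[0]-.04*S[2]+.02*S[3]])/k
    sl=(a-b)[1]/(a-b)[0]
    return [u[:,0].min()-342,u[:,0].max()-514,u[:,1].min()-128,u[:,1].max()-300,(sl-.017)*400]
for z in(.116,.118,.121):
    s=least_squares(f,[.566,-.186,-.31],args=(z,));print(z,s.x,np.degrees(s.x[2]),s.fun.round(1))
s=least_squares(f,[.566,-.186,-.31]);np.save('seat.npy',s.x)
q=load('q5');M,piv=pose(q)
def g(p,th):
    u=proj(c,cupcurves(M,piv,th,p[0],p[1])[2][3])/k
    return [u[:,0].min()-311,u[:,0].max()-487,u[:,1].min()-315,u[:,1].max()-490]
for th in(.3,.436,.55):
    w=least_squares(g,[0,.06],args=(th,),x_scale=.01);print(th,w.x,w.fun.round(1))
t=load('s5');x0,y0=[int(v) for v in proj(t,piv)[0]-[40,25]];K=6
a=cv2.resize(t['pixels'][y0:y0+90,x0:x0+110,::-1],None,fx=K,fy=K,interpolation=2);b=a.copy()
for C in cupcurves(M,piv,.436,w.x[0],.065)[2]: draw(b,t,C,x0,y0,K)
draw(b,t,circ(seat(s.x)),x0,y0,K,(0,255,0))
cv2.imwrite('pics/s5.png',b)
E
```

```text
0.116 [ 0.57002817 -0.18706903 -0.30882636] -17.69444694536731 [-3.3  3.3  0.7 -0.4  0.1]
0.118 [ 0.56983344 -0.18715128 -0.30885001] -17.695802253023817 [-4.1  4.   0.1  0.3  0.1]
0.121 [ 0.56954179 -0.18727479 -0.30888705] -17.69792450533483 [-5.2  5.2 -0.9  1.5  0.1]
0.3 [-0.00046594  0.06563885] [-1.2 -1.9 -0.4  0.4]
0.436 [0.00018272 0.06753314] [-0.4 -2.8 -1.3  1.2]
0.55 [0.00112917 0.06809573] [-0.3 -2.9 -1.4  1.2]
```

View pics/s5.png

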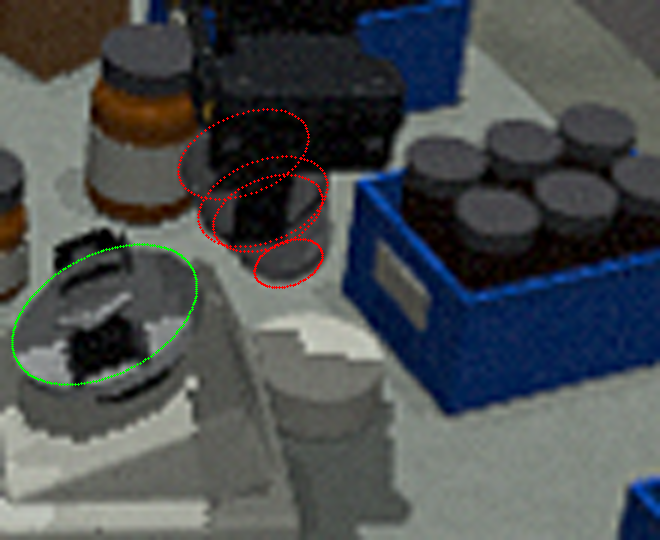

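```bash
cat > go.py <<'E'
import sys
from seat import *
from bench import r
def go(gap,h=.066):
    S=seat(np.load('seat.npy'));q=r.read_state();M,piv=pose(q)
    tgt=S[0]+(h+gap)*S[3];D=M.T@(tgt-piv)*100;Z=M.T@S[3]
    d=piv-S[0];print('t',round(q['time'],2),'to go cm',D.round(2),'axis in tool',Z.round(3),'pivot in seat mm',(np.array([d@S[1],d@S[2],d@S[3]])*1e3).round(1),'F seat',np.round([np.dot(q['ft_force'],S[i]) for i in(1,2,3)],1),'z',M[:,2].round(3),'w',round(q['width'],4))
if __name__=='__main__':go(float(sys.argv[1]))
E
python3 go.py .035
```

```text
t 9.45 to go cm [9.83 1.64 0.85] axis in tool [ 0.449  0.005 -0.894] pivot in seat mm [ 91.9 -14.8  64.4] F seat [-1.  -0.7 -1.1] z [-0.029  0.006 -1.   ] w 0.0598
```

```bash
python3 -m jog '[[0.5,0.5,-0.5,0.017,1],[2,0.8,-0.3,0,1],[2.5,0.3,0,0,1],[2.5,0,0,0,1],[1.5,0,0.5,0,1],[0.5,0,0.5,0,1],[0,0,0,0,1],[0,0,0,0,1],[0,0,0,0,1],[0,0,0,0,1]]' 40; python3 go.py .035
```

```text
time: 10.45
ee_pos: [0.5315, -0.1712, 0.2212]
eef_rot: [0.157, 0.987, 0.001, -0.013]
ft_force: [-0.2, -1.1, -1.3]
width: 0.0593
t 10.45 to go cm [ 0.09 -0.36  0.87] axis in tool [ 0.446 -0.005 -0.895] pivot in seat mm [  4.7   3.6 108.3] F seat [-0.4 -1.1 -1.3] z [-0.026  0.006 -1.   ] w 0.0593
```

```bash
python3 -m jog '[[0,-0.35,0.8,0,1],[-0.2,0,0.4,0,1],[-0.2,0,0.4,0,1],[-0.1,0,0.2,0,1],[0,0,0,0,1],[0,0,0,0,1],[0,0,0,0,1],[0,0,0,0,1],[0,0,0,0,1],[0,0,0,0,1]]' 40; python3 go.py .023
python3 - <<'E'
from bench import r
from seat import *
c=r.camera('wrist');t=r.camera('side');q=r.read_state();M,piv=pose(q);S=seat(np.load('seat.npy'))
np.save('w6.npy',c,allow_pickle=True);np.save('s6.npy',t,allow_pickle=True)
x0,y0=[int(v) for v in proj(t,S[0])[0]-[32,40]];K=9
b=cv2.resize(t['pixels'][y0:y0+60,x0:x0+64,::-1],None,fx=K,fy=K,interpolation=2)
draw(b,t,circ(S),x0,y0,K,(0,255,0))
for C in cupcurves(M,piv,.46,0,.066)[2]: draw(b,t,C,x0,y0,K)
cv2.imwrite('pics/s6.png',b)
E
```

```text
time: 11.45
ee_pos: [0.5356, -0.1769, 0.201]
eef_rot: [0.157, 0.987, 0.001, -0.014]
ft_force: [-0.4, -0.9, -2.6]
width: 0.0596
t 11.45 to go cm [ 0.18  0.06 -0.06] axis in tool [ 0.447 -0.006 -0.895] pivot in seat mm [ 1.3 -0.7 87.7] F seat [-1.2 -0.9 -2.3] z [-0.027  0.006 -1.   ] w 0.0596
```

View pics/s6.png

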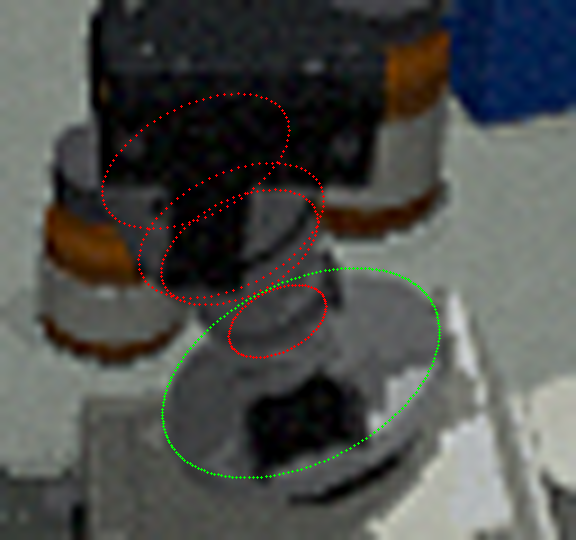

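```bash
python3 -m jog '[[-0.05,0,0.3,0,1],[-0.15,0,0.3,0,1],[-0.15,0,0.3,0,1],[-0.15,0,0.3,0,1],[-0.15,0,0.3,0,1],[-0.15,0,0.3,0,1],[0,0,0,0,1],[0,0,0,0,1],[0,0,0,0,1],[0,0,0,0,1]]' 58; python3 go.py 0
```

```text
time: 12.55
ee_pos: [0.5428, -0.1784, 0.1824]
eef_rot: [0.157, 0.987, 0.002, -0.014]
ft_force: [-2.5, 1.6, 3.6]
width: 0.0592
t 12.55 to go cm [-0.06 -0.01  0.15] axis in tool [ 0.449 -0.004 -0.894] pivot in seat mm [ 0.1  0.1 67.6] F seat [-1.1  0.8  4.4] z [-0.028  0.008 -1.   ] w 0.0592
```

```bash
python3 -m jog '[[-0.15,0,0.3,0,1],[-0.15,0,0.3,0,1],[-0.15,0,0.3,0,1],[0,0,0,0,1],[0,0,0,0,1],[0,0,0,0,1],[0,0,0,0,1],[0,0,0,0,1],[0,0,0,0,1],[0,0,0,0,1]]' 60; python3 go.py 0
```

```text
time: 13.55
ee_pos: [0.5471, -0.1797, 0.1738]
eef_rot: [0.157, 0.987, 0.002, -0.014]
ft_force: [-1.9, 1.7, 2.1]
width: 0.0597
t 13.55 to go cm [ 0.41 -0.02 -0.69] axis in tool [ 0.448 -0.003 -0.894] pivot in seat mm [ 0.6  0.2 58. ] F seat [-1.2  1.   2.9] z [-0.027  0.008 -1.   ] w 0.0597
```

```bash
python3 -m jog '[[-0.15,0,0.3,0,1],[-0.1,0,0.2,0,1],[0,0,0,0,1],[0,0,0,0,1],[0,0,0,0,1],[0,0,0,0,1],[0,0,0,0,1],[0,0,0,0,1],[0,0,0,0,1],[0,0,0,0,1]]' 60; python3 go.py 0
python3 -m jog '[[-0.15,0,0.3,0,1],[-0.1,0,0.2,0,1],[0,0,0,0,1],[0,0,0,0,1],[0,0,0,0,1],[0,0,0,0,1],[0,0,0,0,1],[0,0,0,0,1],[0,0,0,0,1],[0,0,0,0,1]]' 60; python3 go.py 0
```

```text
time: 14.55
ee_pos: [0.5488, -0.1803, 0.1701]
eef_rot: [0.157, 0.987, 0.003, -0.014]
ft_force: [-3.3, 0.7, 4.6]
width: 0.0593
t 14.55 to go cm [ 0.6  -0.01 -1.06] axis in tool [ 0.449 -0.002 -0.894] pivot in seat mm [ 0.6  0.1 53.9] F seat [-1.1 -0.3  5.6] z [-0.028  0.01  -1.   ] w 0.0593
time: 15.55
ee_pos: [0.5502, -0.1808, 0.1672]
eef_rot: [0.157, 0.987, 0.003, -0.015]
ft_force: [-4.1, 3.1, 6.2]
width: 0.0594
t 15.55 to go cm [ 0.76 -0.01 -1.34] axis in tool [ 0.451 -0.001 -0.893] pivot in seat mm [ 0.7  0.  50.6] F seat [-1.8  1.7  7.7] z [-0.029  0.012 -1.   ] w 0.0594
```

```bash
python3 -m jog '[[-0.15,0,0.3,0,1],[-0.15,0,0.3,0,1],[-0.15,0,0.3,0,1],[0,0,0,0,1],[0,0,0,0,1],[0,0,0,0,1],[0,0,0,0,1],[0,0,0,0,1],[0,0,0,0,1],[0,0,0,0,1]]' 60; python3 go.py 0
python3 - <<'E'
from bench import r
from seat import *
c=r.camera('wrist');t=r.camera('side');q=r.read_state();M,piv=pose(q);S=seat(np.load('seat.npy'))
x0,y0=[int(v) for v in proj(t,S[0])[0]-[32,40]]
b=cv2.resize(t['pixels'][y0:y0+64,x0:x0+64,::-1],(400,400),interpolation=2)
a=cv2.resize(c['pixels'][100:356,130:386,::-1],(400,400),interpolation=2)
cv2.imwrite('pics/s7.png',np.hstack([b,a]))
E
```

```text
time: 16.55
ee_pos: [0.5501, -0.1813, 0.1679]
eef_rot: [0.157, 0.987, 0.007, -0.019]
ft_force: [-4.4, 2.1, 5.7]
width: 0.0591
t 16.55 to go cm [ 0.77  0.04 -1.27] axis in tool [ 0.458  0.004 -0.889] pivot in seat mm [ 1.1 -0.4 51.2] F seat [-2.   0.7  7.2] z [-0.035  0.019 -0.999] w 0.0591
```

View pics/s7.png

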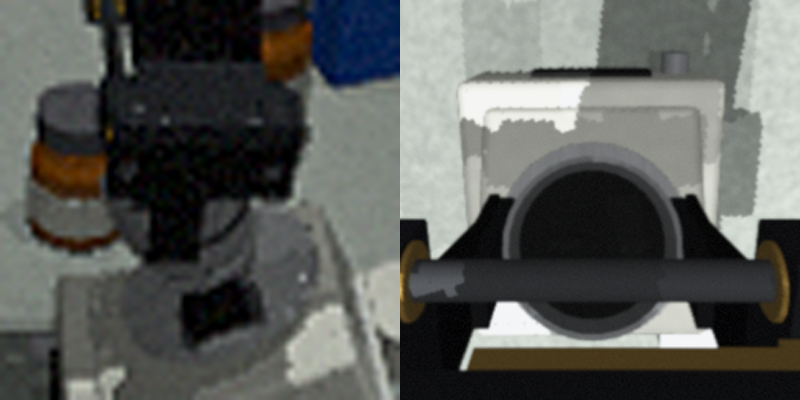

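```bash
python3 - <<'E'
from bench import r
from seat import *
c=r.camera('wrist');np.save('w7.npy',c,allow_pickle=True);q=r.read_state();np.save('q7.npy',q,allow_pickle=True);M,piv=pose(q)
obs=np.array([102,283,143,338])/1.5625+np.array([130,130,100,100])
def g(p):
    u=proj(c,cupcurves(M,piv,p[2],p[0],p[1])[2][3]);return np.array([u[:,0].min(),u[:,0].max(),u[:,1].min(),u[:,1].max()])-obs
w=least_squares(g,[0,.06,.4],x_scale=[.01,.01,.1]);print(w.x,w.fun.round(2))
foot,d,_=cupcurves(M,piv,w.x[2],w.x[0],w.x[1]);S=seat(np.load('seat.npy'));e=foot-S[0]
print('foot in seat mm',[round(float(e@S[i])*1e3,1) for i in(1,2,3)],'angle',np.degrees(np.arccos(d@S[3])),np.degrees(np.arctan2(d@S[1],d@S[3])))
for th in (.3,.436,.5):
    v=least_squares(lambda p:g([p[0],p[1],th]),[0,.06],x_scale=.01);print(th,v.x,v.fun.round(1))
E
```

```text
[0.00298269 0.05749814 0.49918499] [-0.14  3.01  1.65 -1.52]
foot in seat mm [-0.2, -0.2, -4.9] angle 1.385811481385113 -1.372543570650447
0.3 [0.00385973 0.05634041] [-0.7  3.6  2.2 -2.2]
0.436 [0.00318502 0.05746164] [-0.2  3.1  1.7 -1.6]
0.5 [0.00298006 0.05749639] [-0.1  3.   1.7 -1.5]
```

```bash
python3 -m jog '[[0,0,0,0,1],[0,0,0,0,1],[-0.1,0,0.2,0,1],[-0.1,0,0.2,0,1],[-0.2,0,0.4,0,1],[-0.2,0,0.4,0,1],[-0.3,0,0.5,0,1],[-0.3,0,0.5,0,1],[-0.3,0,0.6,0,1],[-0.3,0,0.6,0,1]]' 60; python3 go.py 0
```

```text
time: 17.7
ee_pos: [0.5525, -0.183, 0.1652]
eef_rot: [0.157, 0.987, 0.017, -0.031]
ft_force: [-35.4, 15.9, 64.1]
width: 0.0593
t 17.7 to go cm [ 1.1   0.16 -1.49] axis in tool [ 0.481  0.018 -0.876] pivot in seat mm [ 2.4 -1.3 47.7] F seat [-7.9  4.3 74.4] z [-0.056  0.043 -0.998] w 0.0593
```

74 N with no further travel, rising steeply: the cup is home with the head on its stop. I'll ease off, then release.

```bash
python3 -m jog '[[0.05,0,-0.1,0,1],[0.1,0,-0.2,0,1],[0.1,0,-0.2,0,1],[0,0,0,0,1],[0,0,0,0,1],[0,0,0,0,1],[0,0,0,0,1],[0,0,0,0,1],[0,0,0,0,1],[0,0,0,0,1]]' 30; python3 go.py 0
python3 - <<'E'
from bench import r
from seat import *
c=r.camera('wrist');np.save('w8.npy',c,allow_pickle=True)
E
```

```text
time: 18.7
ee_pos: [0.5505, -0.1824, 0.1709]
eef_rot: [0.157, 0.987, 0.017, -0.031]
ft_force: [-3.7, 2.8, 3.8]
width: 0.06
t 18.7 to go cm [ 0.85  0.14 -0.94] axis in tool [ 0.481  0.018 -0.877] pivot in seat mm [ 2.9 -1.2 53.7] F seat [-2.4  1.5  5.3] z [-0.055  0.043 -0.998] w 0.06
```

Now I'll open slowly (20 mm-wide margins all round), rise and look.

```bash
python3 -m jog '[[0,0,0,0,0.28],[0,0,0,0,0.2],[0,0,0,0,0.05],[0,0,0,0,0],[0,0,0,0,0],[0,0,-2,0,0],[0,0,-3,0,0],[-1,0,-4,0,0],[-2,0,-3,0,0],[0,0,0,0,0]]' 30
python3 -m jog '[[-3,0,-1,0,0],[-3,0,0,0,0],[-2,0,0,0,0],[-1,0,0,0,0],[0,0,0,0,0],[0,0,0,0,0],[0,0,0,0,0],[0,0,0,0,0],[0,0,0,0,0],[0,0,0,0,0]]' 30
python3 - <<'E'
from bench import r
from seat import *
c=r.camera('wrist');t=r.camera('side');q=r.read_state();S=seat(np.load('seat.npy'))
np.save('w9.npy',c,allow_pickle=True);np.save('s9.npy',t,allow_pickle=True)
x0,y0=[int(v) for v in proj(t,S[0])[0]-[32,40]];u0,v0=[max(0,int(v)) for v in proj(c,S[0]+.03*S[3])[0]-[75,75]];print(u0,v0,x0,y0,q['ft_force'])
b=cv2.resize(t['pixels'][y0:y0+64,x0:x0+64,::-1],(400,400),interpolation=2)
a=cv2.resize(c['pixels'][v0:v0+150,u0:u0+150,::-1],(400,400),interpolation=2)
C=[circ(S,.03,h) for h in(.038,.066)]
b2=b.copy();a2=a.copy()
for k in C: draw(b2,t,k,x0,y0,6.25);draw(a2,c,k,u0,v0,400/150)
cv2.imwrite('pics/f.png',np.vstack([np.hstack([b,a]),np.hstack([b2,a2])])[:,:] )
cv2.imwrite('pics/f.png',cv2.resize(cv2.imread('pics/f.png'),(600,600),interpolation=3))
E
```

```text
time: 19.75
ee_pos: [0.5861, -0.198, 0.2912]
eef_rot: [0.158, 0.987, 0.016, -0.031]
ft_force: [-0.1, 0.8, -0.5]
width: 0.0871
time: 20.75
ee_pos: [0.6709, -0.2269, 0.2916]
eef_rot: [0.158, 0.987, 0.016, -0.033]
ft_force: [-0.2, -0.2, 0.4]
width: 0.087
181 0 247 187 [-0.20177361 -0.4579984  -0.05992145]
```

View pics/f.png

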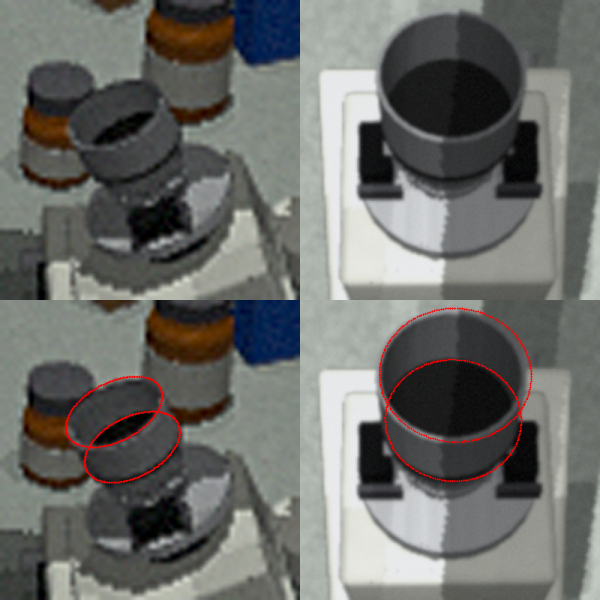

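The picture shows the cup upright in the jaws on the head's axis. The overlay drawn for "home" (collar and rim circles) fits within about 1–2 mm in both views; the cup sits very slightly lower than the overlay, where an unsnapped one would stand 5 mm or more proud. The fingers are clear and the force is about 0.

```bash
python3 -c "
from bench import r
print(r.close_job())"
```

```text
the job is handed in; nothing more can be done
None
```

The cup is seated in the tumbler's jaws and released, and the job was handed in at about 21 s of the allowed 42 s. `close_job()` gives no verdict.

**What I did:**
- I gripped the top cup by its collar, 2–3 mm above the nest rim, and eased it up.
- The moves cannot tilt the tool. I dragged the foot against the inside of the nest's lower cup so that the cup hinged about 25° in the grip.
- I then lifted it clear, carried it over, pressed it along the head's axis, eased off and let go.

**Last checks:**
- **Fit:** the side and wrist pictures both match the fully home pose to about 1–2 mm. The cup showed slightly low rather than proud, and its axis was in line with the head's.
- **Release:** the gripper is fully open and well clear, with wrist force about 0.
- **Bystanders:** nothing on the bench looked moved in the last crops. I did not take a final whole-bench picture.

**What was less clean:**
- **Slip:** the cup slipped about 7 mm in the pads on the pull, and about 10 mm back up during pressing.
- **Pressing force:** small steps stalled at about 10 N. With larger steps the last reading was 74 N with the head on its stop. That is under the 120 N limit, but firmer than the 25 N I was aiming for.
- **Tool lean:** the tool drifted about 4° off vertical during the press, with no visible effect on the fit.

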